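Turn a radio cover over on the turnover stand

TASK

The red radio cover gets its rubber feet next, so it has to lie bare side up in the tray of the turnover stand. Hold the red cover level just above the stand, with the rear quarter of it over the upper edge of the yellow ramp and the rest of it out over the tray, and let go, so that it tips off the edge, turns over in the fall and lands flat in the tray, bare metal up. Leave the blue and green covers where they are.

Things in the scene. Friction and masses are not known exactly. Their poses are not given: they have to be found in the camera images.
- red_plate_center (a point): Centre, half-way up, of the red cover: flat plate 100 x 50 x 6 mm, 80 g, one face red, the other bare aluminium, dark vent slots mid-length. x along its length, y along its width, z out of the red face (up at the start). It lies on a fixed cork rest 70 x 30 x 20 mm, its long sides 10 mm out over the rest's, its centre 23 mm above the table. Grasp it mid-length across its 50 mm width.
- lip (a point): Middle of the yellow ramp's top edge, 130 mm above the table; y along the edge (100 mm), x level out over the tray, z up. Ramp climbs at 30 deg from -x. Grey tray below: rubber floor 9 mm high, walls 40 mm; inside x -56 to 206 mm, y +-86 mm from here. Let go 5 to 30 mm above the edge, long side along x, centre 10 to 30 mm out in x, fingers opened wide, a level cover flips and lands in the tray.
- blue_plate_center (a point): Centre of the blue cover, same shape, on its own cork rest; to be left alone.
- green_plate_center (a point): Centre of the green cover, same shape, on its own cork rest; to be left alone.
Not all that is in view belongs to the job. There is more than one size of the part that bears red_plate_center; the job needs the middle-sized.

How it is judged:
By the outcome, as a careful person would: the job done as asked, in the order asked, and still so for the second after the job is handed in, with the robot touching nothing.
It also fails if it takes over 32 s, if anything falls off the work surface, if the arm or the gripper's body presses on something with over 40 N, if the wrist force passes 120 N, or if a joint passes its speed limit or range.

ROBOT

A 7-joint arm with a two-finger parallel gripper is mounted at the origin on the work surface. World frame = base frame: x ahead of the robot, y to its left, z up, the work surface at z = 0. Lengths are in mm, angles in rad, forces in N, time in s.
With the tool pointing down it reaches from about 400 to 875 mm from the base axis. Payload 19.3 kg.
Tool frame: the origin (TCP) lies on the centre line of the jaws, within the pads' length; the fingertips stand 25 mm ahead of it and the grasp point (between the pads) lies 6 mm ahead of it; z points along the fingers, y is the direction in which the jaws open and shut (so a half turn about z gives the same grasp; the last joint's range is limited). The gripper opens to 85 mm and grips with 20 to 120 N. Pads are 22 mm wide; open, the fingers measure 114 mm over their backs; the gripper's body (76 mm by 85 mm) begins 54 mm behind the grasp point. The pads swing forward as they close: fully open they stand 13 mm farther back than shut.
Start: joints at [-1.188, 0.521, -0.036, 1.599, 0.021, 1.021, -0.113], TCP at [273.445, 561.999, 256.291] pointing down, gripper open.
Joint ranges: [-2.91, 2.91], [-0.3, 2.13], [-1.5, 1.42], [0.17, 2.43], [-1.26, 4.41], [0.16, 1.93], [-2.52, 2.52]. Speed limits (rad/s): [1.89, 1.89, 2.39, 2.39, 3.01, 3.01, 3.01].

INTERFACE

Orientations are given as a rotation vector (axis times angle).
In Python, from rig import manip gives the robot as it stands. The module is installed in compiled form; this text tells all that it offers.
- The arm moves only by the tool step_arm, never from a script. Its argument "targets" is a list of rows, each a list of 7 numbers: the finger opening in mm, from 0 to 85.4, then the shift along the world's x, y, z in mm, then the turn, a rotation vector about the world's x, y, z in rad. A call has 1 to 10 rows; each row shifts and turns the pose as measured when the row begins; what a row does not reach is not made up. A row lasts 1/8 s, in which the tool goes at most 62.5 mm and 10.7 degrees, less where a joint would pass 70% of its speed; a pose out of reach is approached as far as the arm can. A call with a gripper value outside its range is refused whole. The fingers move at their own pace and stop on an object; "force" is the grip in N (left out, the last holds). Time passes only in rows, so rows that do not move let the fingers close. It gives the time, the measured TCP pose, the force and the opening at its end, in the units of the state.
- manip.sense(): the state, without advancing time (a new reading comes with each control period).
- manip.capture(name): name is "side" or "top"; returns (picture, depth): 420x560x3 uint8, red, green, blue; 420x560 float32, mm along the optical axis (not along the pixel's ray), 0 where there is no reading.
- manip.camera_info(name): a dict with "intrinsics" (3x3 intrinsics, pixels), "pose" (4x4, takes a point from camera to world coordinates). Camera axes: x right, y down, z forward; pixel columns grow to the right and rows downward; lengths in mm; the calibration is good to about 2 mm. A picture is of the moment at which its call begins. camera_info takes no time and is no camera call.
- manip.job_done(): hands the job in, once; it reports no verdict.
The state is a dict: "t": time; "joint_pos": joint angles; "qd": joint speeds; "joint_efforts": joint torques, N m; "tool_pos": TCP position; "tcp_rot": TCP orientation; "force": force on the tool from outside, world axes, zero at the start; "torque": the same for the moment, N m; "width": opening from 0.0 (shut) to 1.0 (fully open).
Only numpy, scipy, OpenCV 4.12 (cv2) and the standard library are available. Lean on these libraries where they do the work, as an engineer would, in place of code of your own. Each camera call takes 0.05 s, during which the arm holds its last target. There are 200 camera calls.

## Working session

There is one attempt and no reset: what is moved stays moved. The work goes in short steps, Python scripts to look and compute and a tool call to move; the robot and the scene stay as the last step left them, time stands still between calls to the robot, and variables do not carry over. Pictures are saved under pics/ and viewed, about 8 in all and at most 12, crops included, and the job is handed in when it is done.

Besides the shell and the picture viewer there is one more tool, called after ">>>" by a JSON object that holds its "api" and its "payload". step_arm: Moves the arm, as the interface text tells. Its arguments: {"type":"object","properties":{"targets":{"type":"array"},"force":{"type":"number"}},"required":["targets"]}

```bash
mkdir -p pics
python3 - <<'E'
from rig import manip
import cv2,numpy as np
for n in("side","top"):
    p,d=manip.capture(n); cv2.imwrite(f"pics/{n}0.png",p[:,:,::-1]); np.savez(f"{n}0.npz",p=p,d=d)
    i=manip.camera_info(n); print(n,i["intrinsics"].tolist(),np.round(i["pose"],3).tolist())
s=manip.sense();print(s)
E
```

```text
side [[474.4009172083693, 0.0, 289.94335687158923], [0.0, 474.4009172083693, 209.54944159777384], [0.0, 0.0, 1.0]] [[0.999, -0.026, 0.021, 455.363], [-0.032, -0.592, 0.805, -763.598], [-0.008, -0.806, -0.592, 710.316], [0.0, 0.0, 0.0, 1.0]]
top [[433.23659483119445, 0.0, 277.88254781791375], [0.0, 433.23659483119445, 207.97416099653304], [0.0, 0.0, 1.0]] [[0.022, -0.994, 0.103, 388.658], [-1.0, -0.021, 0.011, 58.452], [-0.009, -0.103, -0.995, 909.411], [0.0, 0.0, 0.0, 1.0]]
{'t': 0.1, 'joint_pos': array([-1.18820744,  0.52192737, -0.03632855,  1.59988082,  0.02120095,
        1.02106065, -0.11278926]), 'qd': array([-1.84364029e-05, -2.81969187e-05,  8.31283986e-04, -1.68045448e-03,
       -9.49652391e-04, -1.77506198e-04, -5.73395811e-05]), 'joint_efforts': array([ 5.10742451e-03, -9.28496647e+01,  1.98481210e+00, -3.70533907e+01,
        1.83269317e-02,  5.36215404e-03,  2.39365136e-05]), 'tool_pos': array([273.34643311, 561.80164325, 255.82523744]), 'tcp_rot': array([-7.05147032e-01, -3.06128666e+00,  1.38197368e-03]), 'force': array([-0.75788097,  0.55690675,  0.58605207]), 'torque': array([ 0.0139023 ,  0.00082786, -0.03814661]), 'width': 0.9978938559110474}
```

View pics/top0.png

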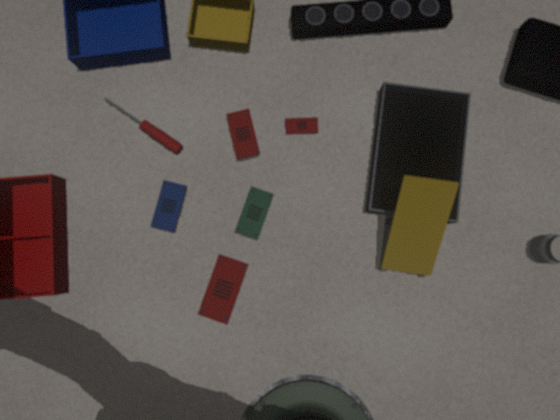

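View pics/side0.png

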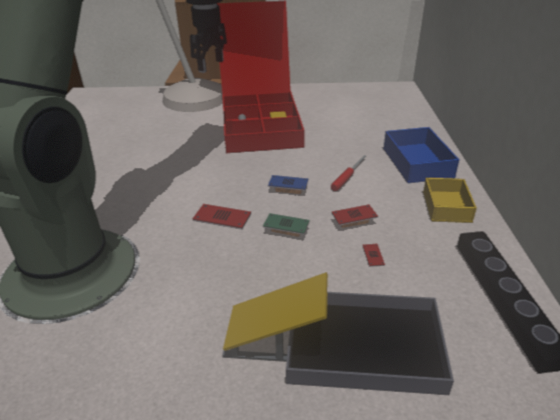

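The top view shows three red plates: large at (223,289), middle at (243,134) and small at (301,125). The yellow ramp's upper edge runs from (404,176) to (458,182), with the tray beyond it. I'll measure all of these and check the sizes.

```bash
cat > h.py <<'E'
import numpy as np,cv2
from rig import manip
def ray(n,uv,z):
    i=manip.camera_info(n);K,T=i["intrinsics"],i["pose"]
    d=np.c_[np.atleast_2d(uv).astype(float),np.ones(len(np.atleast_2d(uv)))]@np.linalg.inv(K).T@T[:3,:3].T
    o=T[:3,3]; return o+d*((z-o[2])/d[:,2])[:,None]
def proj(n,P):
    i=manip.camera_info(n);K,T=i["intrinsics"],i["pose"]
    c=(np.atleast_2d(P)-T[:3,3])@T[:3,:3]@K.T; return c[:,:2]/c[:,2:]
def rects(n,p,col,z,amin=80):
    h=cv2.cvtColor(p,cv2.COLOR_RGB2HSV);H,S,V=cv2.split(h)
    m={'red':((H<8)|(H>172)),'yel':(H>18)&(H<35),'blue':(H>100)&(H<130),'green':(H>45)&(H<90)}[col]&(S>(110 if col!='green' else 60))&(V>40)
    m=cv2.morphologyEx(m.astype(np.uint8)*255,cv2.MORPH_CLOSE,np.ones((9,9)) if col!='yel' else np.ones((3,3)))
    out=[]
    for c in cv2.findContours(m,cv2.RETR_EXTERNAL,cv2.CHAIN_APPROX_NONE)[0]:
        if cv2.contourArea(c)<amin: continue
        b=cv2.boxPoints(cv2.minAreaRect(c)); W=ray(n,c[:,0],z)[:,:2].astype(np.float32)
        (cx,cy),(w,hh),a=cv2.minAreaRect(W); 
        if w<hh: w,hh,a=hh,w,a+90
        out.append((np.round(b.mean(0)),round(cx,1),round(cy,1),round(w,1),round(hh,1),round((a+90)%180-90,1),c[:,0]))
    return out
E
python3 - <<'E'
from h import *
for n in("top","side"):
  q=np.load(n+"0.npz");p,d=q["p"],q["d"]
  for c in('red','blue','green'):
    for r in rects(n,p,c,26):
      if r[3]<160: print(n,c,*r[:6], "depth z" , )
p=np.load("top0.npz")["p"];d=np.load("top0.npz")["d"]
i=manip.camera_info("top")
def pt(u,v,n="top",d=d):
    i=manip.camera_info(n);z=np.median(d[v-1:v+2,u-1:u+2]);return np.round((i["pose"]@np.r_[np.linalg.inv(i["intrinsics"])@[u,v,1]*z,1])[:3],1)
print([pt(*a).tolist() for a in((243,124),(408,180),(454,186),(430,183),(390,265),(420,130),(301,120),(223,275))])
for r in rects("top",p,'yel',130,1500):
    c=r[6];hull=cv2.approxPolyDP(c,6,True)[:,0];print("ramp top",hull.tolist(),np.round(ray("top",hull,130),1).tolist())
p=np.load("side0.npz")["p"]
for r in rects("side",p,'yel',130,1500):
    c=r[6];hull=cv2.approxPolyDP(c,6,True)[:,0];print("ramp side",hull.tolist(),np.round(ray("side",hull,130),1).tolist())
cr=np.load("top0.npz")["p"][85:250,130:340];cv2.imwrite("pics/crop.png",cv2.resize(cr[:,:,::-1],None,fx=3.5,fy=3.5,interpolation=2))
E
```

```text
top red [223. 289.] 314.2 175.8 124.1 61.0 -17.8 depth z
top red [160. 136.] 625.5 318.4 99.9 21.2 56.4 depth z
top red [301. 125.] 654.7 23.7 63.6 31.2 -86.4 depth z
top red [243. 134.] 634.3 145.5 97.6 47.2 15.5 depth z
top blue [168. 206.] 479.4 293.4 94.5 45.8 -13.8 depth z
top green [254. 213.] 469.4 117.7 95.5 45.3 -17.6 depth z
side red [373. 254.] 653.0 -3.6 63.1 29.7 -86.5 depth z
side red [354. 214.] 633.3 143.2 96.1 45.9 15.7 depth z
side red [221. 215.] 315.1 151.2 122.4 59.3 -17.7 depth z
side red [343. 178.] 626.8 306.4 104.1 20.6 56.2 depth z
[[654.9, 145.2, 26.8], [525.9, -169.1, 126.2], [516.7, -252.7, 125.7], [521.2, -209.0, 126.3], [369.3, -158.1, 35.4], [654.0, -229.0, 10.6], [672.9, 23.2, 4.1], [340.6, 178.5, 8.8]]
ramp top [[404, 174], [381, 267], [429, 274], [458, 182]] [[536.2, -160.8, 130.0], [367.5, -118.7, 130.0], [357.1, -203.7, 130.0], [523.5, -258.3, 130.0]]
ramp top [[192, 0], [192, 45], [247, 51], [252, 0]] [[864.4, 239.7, 130.0], [774.6, 235.9, 130.0], [764.7, 131.8, 130.0], [866.3, 125.2, 130.0]]
ramp side [[326, 274], [234, 306], [224, 348], [325, 318]] [[532.5, -166.8, 130.0], [376.8, -234.4, 130.0], [367.2, -316.3, 130.0], [521.7, -265.1, 130.0]]
ramp side [[426, 178], [433, 220], [471, 221], [475, 206], [464, 180]] [[786.9, 132.2, 130.0], [760.0, -22.3, 130.0], [834.3, -28.7, 130.0], [859.8, 21.1, 130.0], [869.5, 120.2, 130.0]]
```

View pics/crop.png

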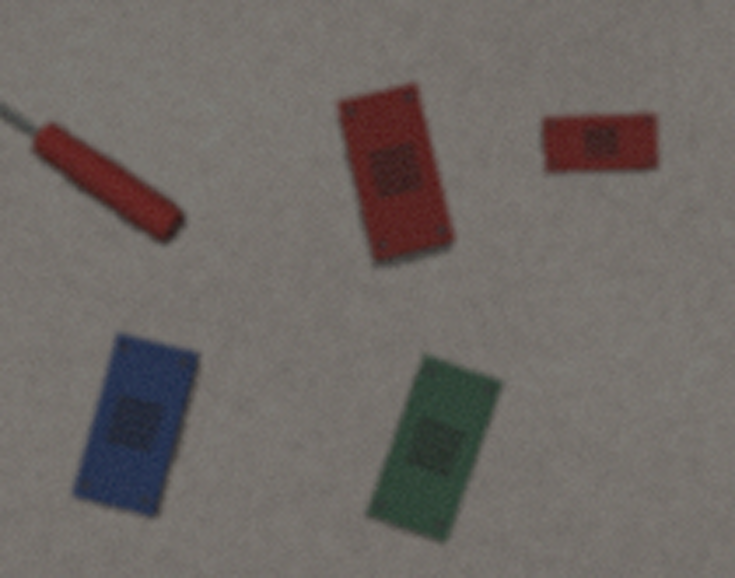

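The crop confirms the choice. The middle red plate at (243,134) measures about 98x47 mm at world (634,144), yaw 15.6°. The others measure 124x61 and 64x31 mm, so this is the 100x50 one. The lip is at about (528.5,-213,130), with out-direction yaw -6.9°. Now the approach.

>>> {"api": "step_arm", "payload": {"targets": [[85,36,-42,-5,0,0,0.09],[85,36,-42,-5,0,0,0.09],[85,36,-42,-5,0,0,0.09],[85,36,-42,-5,0,0,0.09],[85,36,-42,-5,0,0,0.09],[85,36,-42,-5,0,0,0.09],[85,36,-42,-5,0,0,0.09],[85,36,-42,-5,0,0,0.09],[85,36,-42,-5,0,0,0],[85,36,-42,-5,0,0,0]], "force": 40}}

```text
t: 1.35
tool_pos: [638.2, 130.2, 201.9]
tcp_rot: [0.47, -3.103, 0.003]
force: [0.9, 1.3, 0.3]
width: 0.996
```

```bash
cat >> h.py <<'E'
from scipy.spatial.transform import Rotation as R
def st():
    s=manip.sense();M=R.from_rotvec(s["tcp_rot"]).as_matrix()
    print("t",round(s["t"],2),"p",np.round(s["tool_pos"],1),"yaw_y",round(np.degrees(np.arctan2(M[1,1],M[0,1])),2),"zax",np.round(M[:,2],4),"w",round(s["width"],3),"f",np.round(s["force"],1),"j",np.round(s["joint_pos"],2))
    return s
E
python3 -c "from h import *;st()"
```

```text
t 1.35 p [638.2 130.2 201.9] yaw_y 107.21 zax [-0.003  -0.0026 -1.    ] w 0.996 f [0.9 1.3 0.3] j [-0.21  0.62 -0.13  1.57  0.09  0.96  1.5 ]
```

>>> {"api": "step_arm", "payload": {"targets": [[85,-4,14,-20,0,0,-0.028],[85,0,0,-30,0,0,0],[85,0,0,-30,0,0,0],[85,0,0,-10,0,0,0],[85,0,0,0,0,0,0]]}}

```text
t: 1.98
tool_pos: [636.2, 138.2, 107.9]
tcp_rot: [0.412, -3.11, 0.007]
force: [-0.5, 0.2, 0.0]
width: 0.992
```

Run:
```python
from h import *
st()
p,d=manip.capture("side");cv2.imwrite("pics/a.png",cv2.resize(p[100:280,260:460,::-1],None,fx=3,fy=3))
```

```text
t 1.98 p [636.2 138.2 107.9] yaw_y 105.09 zax [-0.0042 -0.0049 -1.    ] w 0.992 f [-0.5  0.2  0. ] j [-0.23  0.74 -0.11  1.63  0.11  0.79  1.44]
```

View pics/a.png

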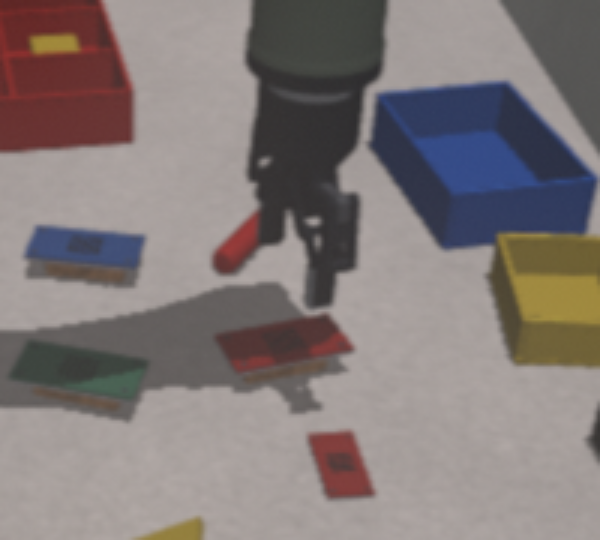

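The view shows the jaws over the middle red cover (crop 285,340), with the front finger still about 6 mm too far toward -y. I'll correct that and descend.

>>> {"api": "step_arm", "payload": {"targets": [[85,-2,6,0,0.005,-0.004,0.009],[85,0,0,-25,0,0,0],[85,0,0,-15,0,0,0],[85,0,0,0,0,0,0]]}}

```text
t: 2.52
tool_pos: [635.9, 146.3, 71.5]
tcp_rot: [-0.428, 3.106, 0.003]
force: [0.4, 1.0, -0.4]
width: 0.994
```

```bash
python3 -c "from h import *;st()"
```

```text
t 2.52 p [635.9 146.3  71.5] yaw_y 105.71 zax [ 0.0063  0.003  -1.    ] w 0.994 f [ 0.4  1.  -0.4] j [-0.24  0.79 -0.11  1.65  0.12  0.71  1.43]
```

>>> {"api": "step_arm", "payload": {"targets": [[85,-1,-1,-22,0,0,0],[85,0,0,-14,0,0,0],[85,0,0,-6,0,0,0],[85,0,0,0,0,0,0]]}}

```text
t: 3.02
tool_pos: [636.6, 146.1, 31.3]
tcp_rot: [-0.428, 3.102, 0.004]
force: [0.6, -0.8, 0.6]
width: 0.995
```

```bash
python3 -c "from h import *;st()"
```

```text
t 3.02 p [636.6 146.1  31.3] yaw_y 105.72 zax [ 0.0101  0.0042 -0.9999] w 0.995 f [ 0.6 -0.8  0.6] j [-0.25  0.84 -0.11  1.65  0.13  0.64  1.42]
```

>>> {"api": "step_arm", "payload": {"targets": [[85,-2,-1,-2,-0.004,0.01,0],[40,0,0,0,0,0,0],[40,0,0,0,0,0,0],[40,0,0,0,0,0,0],[40,0,0,0,0,0,0],[40,0,0,0,0,0,0]], "force": 40}}

```text
t: 3.78
tool_pos: [635.3, 145.2, 30.9]
tcp_rot: [-0.429, 3.111, 0.0]
force: [-0.2, -0.2, -0.8]
width: 0.575
```

```bash
python3 -c "from h import *;st()"
```

```text
t 3.77 p [635.3 145.2  30.9] yaw_y 105.72 zax [ 1.3e-03  5.0e-04 -1.0e+00] w 0.575 f [-0.2 -0.2 -0.8] j [-0.25  0.85 -0.11  1.65  0.13  0.65  1.42]
```

Gripped at about 49 mm opening. Lift, then look.

>>> {"api": "step_arm", "payload": {"targets": [[40,0,0,15,0,0,0],[40,0,0,30,0,0,0],[40,0,0,40,0,0,0],[40,0,0,40,0,0,0],[40,0,0,40,0,0,0],[40,0,0,20,0,0,0],[40,0,0,0,0,0,0]]}}

```text
t: 4.65
tool_pos: [634.6, 145.0, 227.8]
tcp_rot: [-0.429, 3.107, 0.001]
force: [0.2, -0.6, -1.7]
width: 0.577
```

>>> {"api": "step_arm", "payload": {"targets": [[40,-4,-20,0,0,0,-0.03],[40,-9,-36,0,0,0,-0.045],[40,-9,-36,0,0,0,-0.045],[40,-9,-36,0,0,0,-0.045],[40,-9,-36,0,0,0,-0.045],[40,-9,-36,0,0,0,-0.045],[40,-9,-36,0,0,0,-0.045],[40,-9,-36,0,0,0,-0.045],[40,-9,-36,0,0,0,-0.045],[40,0,0,0,0,0,0]]}}

```text
t: 5.9
tool_pos: [546.3, -181.7, 220.2]
tcp_rot: [-0.225, -3.126, 0.003]
force: [-0.7, 1.0, -1.2]
width: 0.575
```

Run:
```python
from h import *
st()
p,d=manip.capture("side");cv2.imwrite("pics/b.png",cv2.resize(p[130:400,200:480,::-1],None,fx=2.2,fy=2.2))
```

```text
t 5.9 p [ 546.3 -181.7  220.2] yaw_y 81.77 zax [-0.0081 -0.0013 -1.    ] w 0.575 f [-0.7  1.  -1.2] j [ 0.21  0.49  0.01  1.77 -0.    0.9   1.65]
```

View pics/b.png

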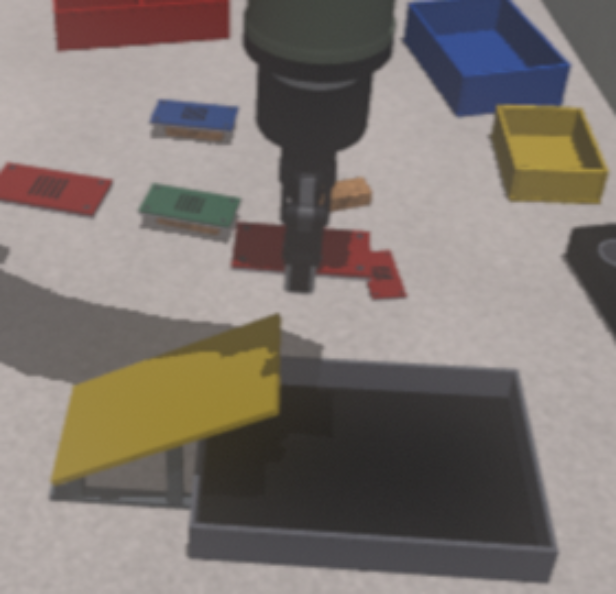

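The cover is held level, gripped mid-length (crop 300,250), and the tray is empty. Now over the lip and down.

>>> {"api": "step_arm", "payload": {"targets": [[40,4,-24,0,0.001,-0.008,0.023],[40,1,-10,-15,0,0,0],[40,0,0,-20,0,0,0],[40,0,0,-5,0,0,0],[40,0,0,0,0,0,0],[40,0,0,0,0,0,0]]}}

```text
t: 6.7
tool_pos: [551.1, -210.6, 175.8]
tcp_rot: [-0.18, -3.133, -0.005]
force: [-0.4, -0.2, -0.3]
width: 0.572
```

```bash
python3 -c "from h import *;st()"
```

```text
t 6.7 p [ 551.1 -210.6  175.8] yaw_y 83.42 zax [-0.0034  0.0036 -1.    ] w 0.572 f [-0.4 -0.2 -0.3] j [ 0.27  0.56 -0.    1.77 -0.    0.82  1.72]
```

>>> {"api": "step_arm", "payload": {"targets": [[40,0,-5,-9,-0.004,-0.003,-0.005],[40,0,0,-7,0,0,0],[40,0,0,0,0,0,0],[40,0,0,0,0,0,0]]}}

```text
t: 7.2
tool_pos: [551.4, -215.9, 159.4]
tcp_rot: [0.189, 3.135, -0.002]
force: [0.3, -0.1, -0.8]
width: 0.573
```

Run:
```python
from h import *
st()
p,d=manip.capture("side");cv2.imwrite("pics/c.png",cv2.resize(p[200:400,200:460,::-1],None,fx=3,fy=3))
for r in rects("side",p,'red',151,200): print(*r[:6])
p,d=manip.capture("top")
for r in rects("top",p,'red',154,200): print(*r[:6])
```

```text
t 7.2 p [ 551.4 -215.9  159.4] yaw_y 83.11 zax [ 9.0e-04 -1.1e-03 -1.0e+00] w 0.573 f [ 0.3 -0.1 -0.8] j [ 0.27  0.59  0.    1.78 -0.    0.78  1.72]
[360. 286.] 581.8 -218.6 49.0 35.1 83.1
[321. 285.] 518.8 -212.7 45.3 35.2 86.2
[373. 254.] 616.9 -142.3 52.1 24.4 -86.7
[221. 215.] 340.8 -16.1 100.3 48.8 -17.7
[259.  85.] 350.4 807.5 1140.0 189.5 -82.3
[223. 289.] 325.1 158.8 106.4 52.0 -17.7
[ 32. 236.] 410.2 494.7 212.2 116.4 5.3
[438. 178.] 526.1 -213.6 50.2 46.5 83.7
[160. 136.] 591.2 280.8 85.3 18.0 56.4
[301. 125.] 616.7 28.8 53.7 25.7 -88.9
```

View pics/c.png

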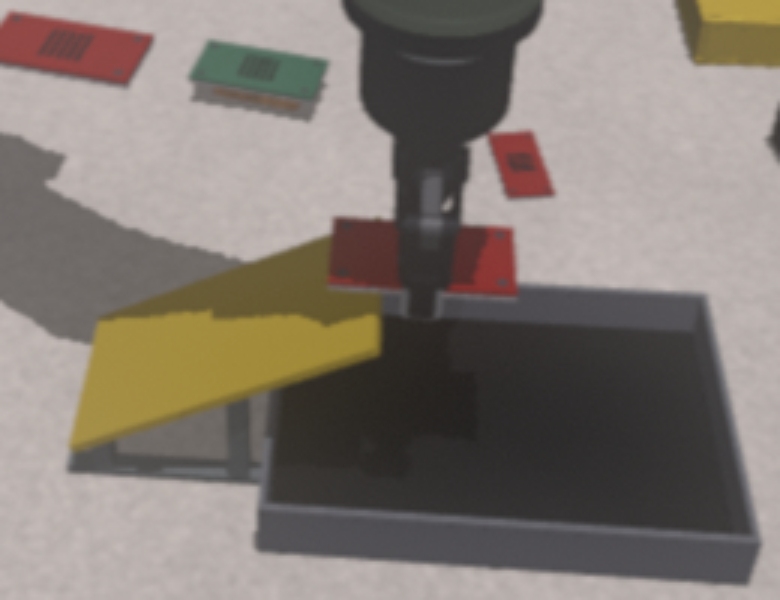

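The cover is level. In the side view it spans x ≈ 497–606, so its centre is about 22 mm past the lip, with the rear quarter over the edge. Release.

>>> {"api": "step_arm", "payload": {"targets": [[85,0,0,0,0,0,0],[85,0,0,0,0,0,0],[85,0,0,0,0,0,0],[85,0,0,0,0,0,0],[85,0,0,0,0,0,0],[85,0,0,0,0,0,0],[85,0,0,0,0,0,0],[85,0,0,0,0,0,0]]}}

```text
t: 8.3
tool_pos: [551.7, -215.9, 160.0]
tcp_rot: [0.188, 3.134, -0.002]
force: [0.2, 0.5, -0.3]
width: 0.993
```

>>> {"api": "step_arm", "payload": {"targets": [[85,0,0,30,0,0,0],[85,0,0,50,0,0,0],[85,0,20,50,0,0,0],[85,-10,50,20,0,0,0],[85,-10,50,0,0,0,0],[85,-10,50,0,0,0,0],[85,-10,50,0,0,0,0],[85,-10,30,0,0,0,0],[85,0,0,0,0,0,0]]}}

```text
t: 9.43
tool_pos: [498.2, 41.5, 315.2]
tcp_rot: [0.189, 3.132, -0.0]
force: [-0.8, -0.3, -0.2]
width: 0.998
```

Run:
```python
from h import *
st()
p,d=manip.capture("top");q,_=manip.capture("side")
a=cv2.resize(p[60:290,130:480],(560,368));b=cv2.resize(q[140:400,200:480],None,fx=.85*560/238/1,fy=.85*560/238)[:,:560]
cv2.imwrite("pics/d.png",cv2.resize(np.hstack([cv2.resize(a,(400,263)),cv2.resize(q[140:400,200:480],(283,263))])[:,:,::-1],None,fx=1.17,fy=1.17))
for n,i in(("top",p),("side",q)):
  for c in("red","blue","green"):
    for r in rects(n,i,c,26): 
      if 40<r[3]<160: print(n,c,*r[:6])
```

```text
t 9.43 p [498.2  41.5 315.2] yaw_y 83.08 zax [ 3.6e-03 -3.0e-04 -1.0e+00] w 0.998 f [-0.8 -0.3 -0.2] j [-0.13  0.26 -0.09  1.85  0.03  1.03  1.22]
top red [223. 289.] 314.1 175.5 124.4 61.1 -17.6
top red [160. 136.] 625.6 318.6 99.4 21.1 56.1
top blue [168. 206.] 479.6 293.2 94.1 45.3 -13.1
top green [244. 222.] 448.8 136.4 63.7 25.2 15.6
side red [373. 254.] 653.0 -3.6 63.1 29.7 -86.5
side red [221. 215.] 314.6 151.2 122.5 59.5 -17.7
side red [343. 178.] 627.2 307.0 102.7 20.6 56.2
```

View pics/d.png

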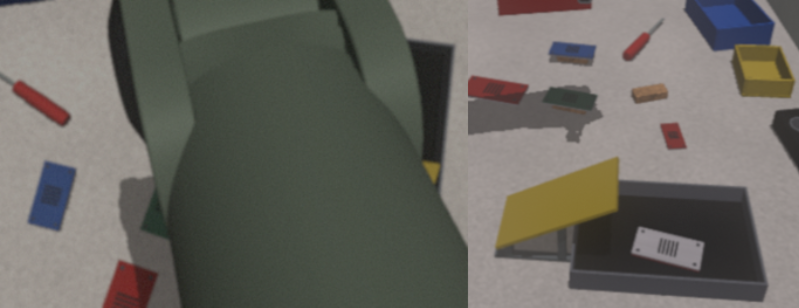

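The side view shows the cover lying bare side up in the tray (crop 668,248). I'll check flatness by size and depth, then hand in.

Run:
```python
from h import *
q,d=manip.capture("side")
m=np.zeros(q.shape[:2],np.uint8);m[325:378,330:425]=(q[325:378,330:425].min(2)>100)*255
c=max(cv2.findContours(m,0,1)[0],key=cv2.contourArea)
r=cv2.minAreaRect(ray("side",c[:,0],15)[:,:2].astype(np.float32));print(r)
i=manip.camera_info("side");v,u=np.nonzero(cv2.erode(m,np.ones((3,3))));z=d[v,u];k=z>0
P=((np.c_[u,v,np.ones(len(u))]@np.linalg.inv(i["intrinsics"]).T*z[:,None])@i["pose"][:3,:3].T+i["pose"][:3,3])[k]
A=np.c_[P[:,:2]-P[:,:2].mean(0),np.ones(len(P))];f=np.linalg.lstsq(A,P[:,2],rcond=None)[0];print("slope,z",f,"std",(P[:,2]-A@f).std())
if abs(f[0])<.08 and abs(f[1])<.08 and 5<f[2]<25: manip.job_done();print("handed in")
```

```text
((605.4537353515625, -239.20779418945312), (50.86823272705078, 100.25860595703125), 70.3238296508789)
slope,z [-2.20481282e-03 -6.07206665e-03  1.51180048e+01] std 1.2158945718883316
the job is handed in; nothing more can be done
handed in
```

The red cover now lies flat in the tray, bare metal up, and the job is handed in at about 9.5 s of the 32 s allowed.

- **Which cover:** I took the middle of the three red plates, which measured about 98 x 47 mm. The other two measured about 124 x 61 mm and 64 x 31 mm.
- **Release:** I held it level with its centre about 22 mm out past the ramp's edge and its underside about 18 mm above it, then opened the fingers wide. It tipped off the edge and turned over in the fall.
- **Last checks:** In the side view it measures 100 x 51 mm. Its top is 15 mm above the table, which matches the 9 mm tray floor plus the 6 mm plate, and its slope is under 0.01. The arm is clear of it.
- **Blue and green covers:** I never touched either one. Blue measured within about 0.3 mm of where it began. Green was partly hidden by the arm and its shadow at the end, so its colour measurement there is not usable. The side picture shows it still on its rest.

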